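# Clear the island into the lidded recycling crate

### The arm

A 6-joint arm with a two-finger parallel gripper is mounted at the origin on the work surface. World frame = base frame: x ahead of the robot, y to its left, z up, the work surface at z = 0. Lengths are in m, angles in rad, forces in N, time in s.
With the tool pointing down it reaches from about 0.4 to 0.825 m from the base axis. Payload 7 kg.
Tool frame: the origin (TCP) lies at the very end of the fingers, on their centre line; the grasp point (between the pads) lies arm.grasp_offset behind it (arm.grasp_offset is the distance from the TCP to the grasp point, in m); z points along the fingers, y is the line along which they close (so a half turn about z gives the same grasp; the last joint's range is limited). The gripper opens to 88 mm and grips with 3 to 60 N. Pads are 19 mm wide; open, the fingers measure 130 mm over their backs; the gripper's body (78 mm by 193 mm) begins 47 mm behind the grasp point.
Start: joints at [-0.818, 0.359, 0.012, 0, -1.224, -0.288], TCP at [0.303, -0.603, 0.227] pointing down, gripper open.
Joint ranges: [-3.07, 3.07], [-1.43, 2.12], [-1.02, 1.25], [-3.03, 1.67], [-3.05, -0], [-3.03, 3.03]. Speed limits (rad/s): [2.39, 2.39, 3.01, 3.14, 3.14, 3.14].

### API

Orientations are given as a unit quaternion [w, x, y, z].
In Python, from workcell import arm gives the robot as it stands.
- The arm moves only by the shell command python3 -m pendant 'ROWS' [OPENING] [FORCE]. ROWS is JSON, a list that holds one entry, the list of rows, each a list of 4 numbers: the shift along the world's x, y, z in m, then the turn about the world's z in degrees. In form: [[[x, y, z, yaw], ...]]. A call has 1 to 10 rows; each row is the pose to reach, as a shift and turn from the pose commanded when the call began; what a row does not reach only later rows make up. A row lasts 1/8 s, in which the tool goes at most 62.5 mm and 10.7 degrees, less where a joint would pass 70% of its speed; a pose out of reach is approached as far as the arm can. A call with a gripper value outside its range is refused whole. OPENING is the finger opening in m, from 0 to 0.0876, set as the call begins (- or left out, the last holds). The fingers move at their own pace and stop on an object; FORCE is the grip in N (left out, the last holds). Time passes only in rows, so rows that repeat a pose let the fingers close. It gives the time, the measured TCP pose, the force, the opening and the grip force at its end, in the units of the state.
- arm.observe(): the state, without advancing time (a new reading comes with each control period).
- arm.get_image(name): name is "side" or "top" or "wrist"; returns a dict with "image" (420x560x3 uint8, red, green, blue), "range_z" (420x560 float32, m along the optical axis (not along the pixel's ray), 0 where there is no reading), "K" (3x3 intrinsics, pixels), "dist" ([k1, k2, p1, p2, k3] as OpenCV has them; the pictures are not rectified), "eye" and "rotation" of the camera in the world; the wrist camera has in their place "hand_eye" (4x4, takes a point from camera to tool coordinates, whose origin is the TCP and whose axes are the flange's). Camera axes: x right, y down, z forward; pixel columns grow to the right and rows downward; lengths in m; the calibration is good to about 2 mm. A picture is of the moment at which its call begins: read the wrist's pose just before it.
- arm.finish_job(): hands the job in; it is judged then, once.
Trained networks look in the newest picture that a camera, given by its name, has taken for a name from the list of things; names that differ only in an ending like _2 or _b are one class to them, and where a whole thing is asked for, a point or a joint stands for the part that bears it (a point fixed in the world has none). Each returns a list of dicts, best first, with "confidence" (0 to 1); they miss things now and then, are a little off and sometimes report something else, mostly with a low value. They report only what shows in the picture. A call takes as long as a camera call.
- arm.cut_out(camera, label): "region" (420x560 bool, what is visible of it) and "pixel" ([column, row] in pixels, amid what is visible of it).
The state is a dict: "time_s": time; "joint_positions": joint angles; "joint_vel": joint speeds; "tau": joint torques, N m; "ee_pos": TCP position; "tool_rot": TCP orientation; "wrist_force": force on the tool from outside, world axes, zero at the start; "moment": the same for the moment, N m; "grip_width": opening from 0.0 (shut) to 1.0 (fully open); "grasp_force": force on a finger pad.
Only numpy, scipy, OpenCV 4.12 (cv2) and the standard library are available. Lean on these libraries where they do the work, as an engineer would, in place of code of your own. Each camera call takes 0.05 s, during which the arm holds its last target. There are 200 camera calls.

### The job

Clear the empties off the kitchen island into the recycling crate. First move whatever stands on the crate's lid (the vase, the candle or both) to stand upright on the cork tray, then take the lid off and lay it flat on the slate mat, right way up, put every empty there is (cans, tin, tub, carton) into the crate, and finally lay the lid squarely back so that it lies flat on the rim and covers the crate. Leave the other things on the island where they are.

Things in the scene. Friction and masses are not known exactly. Their poses are not given: they have to be found in the camera images.
- crate: Recycling crate: open-topped olive-green sheet-metal box with steel bands, fixed to the worktop. Outside 190 (own x) x 240 (own y) x 160 high, walls and floor 5 mm thick. At the start the lid covers it. Origin: centre of the underside, z up.
- lid: Loose lid of the crate: flat pale wooden panel 220 (own x) x 270 (own y) x 10 thick, about 0.45 kg, with an upright dark-steel grip bar in the middle of its top, 110 long (own x), 20 wide (own y), 40 high above the panel. It simply lies on the rim (no lip), overhanging 15 mm all round when centred with its axes along the crate's. Origin: centre of the panel's underside, z up.
- slate_mat: Black rectangular slate mat fixed on the worktop, 240 (own x) x 290 (own y) x 3 thick, beside the crate to the left or right. Origin: centre of the underside.
- cork_tray: Flat rimless cork tray fixed on the worktop, 220 (own x) x 130 (own y) x 8 thick, on the other side. Fixed clutter, not listed: mug on a coaster (60 high) 0.27 m straight ahead of the robot; oil bottle (210 high) and fruit bowl (100 high) beyond the crate; toaster, kettle, chopping board at the outer sides. Origin: centre of the underside.
- vase: Brown stoneware vase, empty, 150 high, about 0.3 kg: foot 64 across, belly 68, upper 55 mm a straight round neck 48 across. May stand on the lid, beside the grip bar. Origin: centre of the foot, z up to the mouth.
- candle: Cream pillar candle 54 across on a brass disc foot 68 across and 12 high; 125 high in all (plus a thin wick), 0.3 kg. May stand on the lid, beside the grip bar. Origin: centre of the foot, z up.
- can_red: Empty small drinks can, red with a silver band, 56 across, 80 high, 40 g, standing on the worktop. Origin: centre of its base, z along its axis to the top.
- can_blue: Empty small drinks can, blue with a silver band, 56 across, 80 high, 40 g, standing on the worktop. Origin: centre of its base, z along its axis.
- tin: Empty food tin, steel with a green label, 56 across, 75 high, 60 g, standing on the worktop. Origin: centre of its base, z along its axis.
- tub: Empty yoghurt tub, white with a yellow band, 56 across, 70 high, 40 g, standing on the worktop. Origin: centre of its base, z along its axis.
- carton: Empty squat juice carton, orange with a pale band, 50 (own x) x 56 (own y) x 70 high, 40 g, standing on the worktop. Origin: centre of its base, z up.
- honey_jar: Bystander, not part of the job: leave it where it is. Full amber honey jar with brass lid, 64 across, 90 high. Origin: centre of the base.
- pepper_mill: Bystander, not part of the job: leave it where it is. Turned pale wooden pepper mill, 58 across at the foot, 145 high. Origin: centre of the base.

How it is judged:
By the outcome, as a careful person would: the job done as asked, in the order asked, and still so for the second after the job is handed in, with the robot touching nothing.
Of vase, candle only 1 to 2 are there at a start; the rules pass over those that are not, and their reading is None.
Of can_red, can_blue, tin, tub, carton only 3 to 5 are there at a start; the rules pass over those that are not, and their reading is None.
At some moment in a run one of can_red, can_blue, tin, tub, carton may be knocked a few centimetres aside while the robot is not near it.
It also fails if it takes over 210 s, if anything falls off the work surface, if the arm or the gripper's body presses on something with over 40 N, if the wrist force passes 120 N, or if a joint passes its speed limit or range.

## Working session

There is one attempt and no reset: what is moved stays moved. The work goes in short steps, Python scripts to look and compute and a shell command to move; the robot and the scene stay as the last step left them, time stands still between calls to the robot, and variables do not carry over. Pictures are saved under pics/ and viewed, at most 14 in all, crops included, and the job is handed in when it is done.

```bash
ls; mkdir -p pics; cat > h.py <<'E'
import numpy as np, cv2
from workcell import arm
from scipy.spatial.transform import Rotation as R
def grab(name):
    s=arm.observe(); g=arm.get_image(name)
    if 'hand_eye' in g:
        q=np.array(s['tool_rot']); T=np.eye(4); T[:3,:3]=R.from_quat(q[[1,2,3,0]]).as_matrix(); T[:3,3]=s['ee_pos']
        T=T@np.array(g['hand_eye']); g['eye']=T[:3,3]; g['rotation']=T[:3,:3]
    return g
def cloud(g,mask=None):
    z=g['range_z']; m=(z>0) if mask is None else (mask&(z>0))
    v,u=np.nonzero(m); 
    if len(u)==0: return np.zeros((0,3))
    n=cv2.undistortPoints(np.stack([u,v],1).astype(float)[:,None],np.array(g['K']),np.array(g['dist']))[:,0]
    d=z[m][:,None]; p=np.hstack([n,np.ones((len(n),1))])*d
    return p@np.array(g['rotation']).T+np.array(g['eye'])
def save(g,f): cv2.imwrite('pics/'+f,g['image'][:,:,::-1])
E
python3 - <<'E'
from h import *
print(arm.observe(), arm.grasp_offset)
for c in ['top','side']:
    g=grab(c); save(g,c+'0.png'); print(c,g['eye'])
    for n in ['crate','lid','slate_mat','cork_tray','vase','candle','can_red','can_blue','tin','tub','carton','honey_jar','pepper_mill']:
        for r in arm.cut_out(c,n)[:2]:
            P=cloud(g,r['region'])
            if len(P)<5: print(n,'few');continue
            zt=np.percentile(P[:,2],97); T=P[P[:,2]>zt-.012]
            (cx,cy),(w,h),a=cv2.minAreaRect(T[:,:2].astype(np.float32))
            print(n,round(r['confidence'],2),np.round(r['pixel']),'med',P.mean(0).round(3),'ztop',zt.round(3),'rect',np.round([cx,cy,w,h],3),round(a,1))
E
```

```text
pics
{'time_s': 0.0, 'joint_positions': array([-8.17895411e-01,  3.59396482e-01,  1.10324956e-02, -3.67198420e-04,
       -1.22407663e+00, -2.88084709e-01]), 'joint_vel': array([-0.00101737, -0.00033848,  0.00063025,  0.00187036, -0.00015141,
       -0.00028352]), 'tau': array([ 1.22973674e-03, -5.82723927e+01,  2.93067133e+01,  6.99730128e+00,
        6.97033349e-03, -1.65691481e-04]), 'ee_pos': array([ 0.30232063, -0.60295465,  0.22560193]), 'tool_rot': array([-2.59097474e-04, -2.30260617e-01,  9.73128636e-01,  7.99120076e-04]), 'wrist_force': array([-0.16662362, -0.28863696, -0.12329664]), 'moment': array([-0.034694  ,  0.00683635,  0.04959908]), 'grasp_force': 0.0, 'grip_width': 1.0016912022410316} 0.0188
top [0.44772216 0.00872641 1.21910605]Traceback (most recent call last):
  File "<stdin>", line 7, in <module>
  File "h.py", line 16, in cloud
    return p@np.array(g['rotation']).T+np.array(g['eye'])
           ~^~~~~~~~~~~~~~~~~~~~~~~~~~
ValueError: matmul: Input operand 1 has a mismatch in its core dimension 0, with gufunc signature (n?,k),(k,m?)->(n?,m?) (size 4 is different from 3)
```

```bash
sed -i "s/^    return g$/    else: g['rotation']=R.from_quat(np.array(g['rotation'])[[1,2,3,0]]).as_matrix()\n    return g/" h.py
cat >> h.py <<'E'
ALL=['crate','lid','slate_mat','cork_tray','vase','candle','can_red','can_blue','tin','tub','carton','honey_jar','pepper_mill']
def look(c,names=ALL,f=None,k=2,cmin=0.2):
    g=grab(c)
    if f: save(g,f)
    for n in names:
        for r in arm.cut_out(c,n)[:k]:
            if r['confidence']<cmin: continue
            P=cloud(g,r['region'])
            if len(P)<5: print(n,'few');continue
            zt=np.percentile(P[:,2],97); T=P[P[:,2]>zt-.012]
            (cx,cy),(w,h),a=cv2.minAreaRect(T[:,:2].astype(np.float32))
            print(n,round(r['confidence'],2),np.round(r['pixel']),'n',len(P),'mean',P.mean(0).round(3),'ztop',zt.round(3),'rect',np.round([cx,cy,w,h],3),round(a,1))
    return g
E
python3 - <<'E'
from h import *
for c in ['top','side']: print(c); look(c,f=c+'0.png')
E
```

```text
top
crate 0.56 [289. 183.] n 1036 mean [ 0.599 -0.033  0.285] ztop 0.323 rect [ 0.607 -0.036  0.047  0.047] 0.2
crate 0.51 [252. 216.] n 210 mean [0.554 0.039 0.018] ztop 0.026 rect [0.554 0.041 0.243 0.004] 88.7
lid 0.71 [250. 163.] n 11902 mean [0.654 0.041 0.172] ztop 0.209 rect [ 0.652 -0.001  0.091  0.108] 89.8
slate_mat 0.68 [128. 197.] n 670 mean [0.601 0.334 0.061] ztop 0.079 rect [0.604 0.34  0.055 0.054] 58.2
slate_mat 0.58 [411. 280.] n 11432 mean [ 0.395 -0.335  0.003] ztop 0.008 rect [ 0.395 -0.338  0.297  0.243] 86.6
cork_tray 0.78 [132. 282.] n 4913 mean [0.4   0.337 0.008] ztop 0.013 rect [0.4   0.338 0.133 0.222] 87.9
cork_tray 0.67 [410. 281.] n 11446 mean [ 0.394 -0.336  0.003] ztop 0.008 rect [ 0.394 -0.338  0.293  0.244] 86.8
vase 0.96 [287. 184.] n 1070 mean [ 0.599 -0.033  0.281] ztop 0.322 rect [ 0.607 -0.036  0.046  0.047] 46.3
vase 0.73 [222. 275.] n 605 mean [0.42  0.111 0.066] ztop 0.074 rect [0.419 0.114 0.057 0.05 ] 89.9
can_red 0.76 [411. 198.] n 581 mean [ 0.599 -0.335  0.068] ztop 0.084 rect [ 0.602 -0.342  0.051  0.052] 25.3
can_blue 0.93 [274. 271.]
[... 1815 characters left out ...]
[ 0.427 -0.098  0.051] ztop 0.071 rect [ 0.43  -0.109  0.055  0.057] 20.8
can_blue 0.55 [340. 251.] n 783 mean [0.421 0.008 0.056] ztop 0.082 rect [0.424 0.    0.052 0.052] 54.2
tin 0.95 [198. 346.] n 1007 mean [0.597 0.348 0.057] ztop 0.076 rect [0.604 0.342 0.056 0.057] 55.4
tub 0.97 [349. 217.] n 731 mean [ 0.427 -0.098  0.05 ] ztop 0.072 rect [ 0.421 -0.085  0.055  0.109] 20.8
carton 0.77 [323. 290.] n 967 mean [0.417 0.124 0.053] ztop 0.072 rect [0.42  0.113 0.05  0.061] 3.7
pepper_mill 0.87 [160. 296.] n 1077 mean [0.711 0.286 0.079] ztop 0.144 rect [0.72  0.279 0.033 0.028] 16.6
pepper_mill 0.42 [196. 344.] n 1019 mean [0.597 0.347 0.057] ztop 0.076 rect [0.604 0.342 0.057 0.057] 51.7
```

View pics/top0.png

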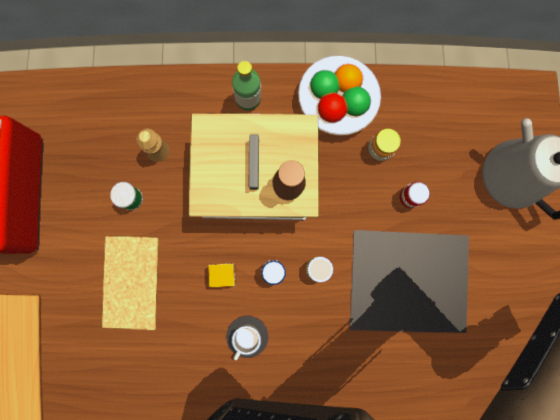

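View pics/side0.png

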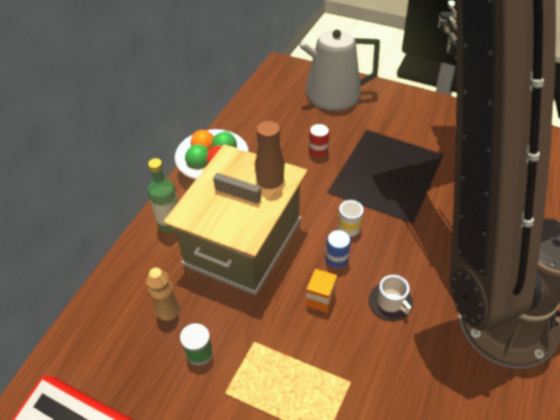

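```bash
python3 -m pendant '[[[0,0,0.06,0],[0,0,0.12,0],[0.03,0.05,0.16,-8],[0.06,0.1,0.16,-16],[0.09,0.15,0.16,-24],[0.12,0.2,0.16,-26.6],[0.15,0.25,0.16,-26.6],[0.18,0.3,0.16,-26.6],[0.2,0.35,0.16,-26.6],[0.22,0.4,0.16,-26.6]]]' 0.0876 
python3 - <<'E'
from h import *
g=grab('top'); P=cloud(g)
for lo,hi in [(.16,.18),(.2,.215)]:
    m=(P[:,2]>lo)&(P[:,2]<hi)&(abs(P[:,0]-.65)<.17)&(abs(P[:,1]-.04)<.2)
    (c,s,a)=cv2.minAreaRect(P[m][:,:2].astype(np.float32)); print(m.sum(),np.round(c,4),np.round(s,3),a, np.percentile(P[m],[1,50,99],axis=0).round(3).tolist())
print(arm.observe()['ee_pos'],arm.observe()['tool_rot'])
E
```

```text
time_s: 2.75
ee_pos: [0.523, -0.2016, 0.3868]
tool_rot: [0.0, -0.0, 1.0, -0.0]
wrist_force: [1.9, -1.1, 0.1]
grip_width: 1.002
grasp_force: 0.0
2721 [0.6542 0.0351] [0.269 0.22 ] 89.2818832397461 [[0.548, -0.094, 0.165], [0.71, 0.141, 0.17], [0.762, 0.169, 0.174]]Traceback (most recent call last):
  File "<stdin>", line 5, in <module>
    return _quantile_unchecked(
        a, q, axis, out, overwrite_input, method, keepdims, weights)
    return _ureduce(a,
                    func=_quantile_ureduce_func,
    ...<5 lines>...
                    overwrite_input=overwrite_input,
                    method=method)
    r = func(a, **kwargs)
    result = _quantile(arr,
                       quantiles=q,
    ...<2 lines>...
                       out=out,
                       weights=wgt)
    slices_having_nans = np.isnan(arr[-1, ...])
                                  ~~~^^^^^^^^^
IndexError: index -1 is out of bounds for axis 0 with size 0
```

```bash
python3 -m pendant '[[[0.02,0.05,0,0],[0.05,0.1,0,0],[0.084,0.14,0,0],[0.084,0.168,0,0],[0.084,0.168,-0.03,0],[0.084,0.168,-0.06,0],[0.084,0.168,-0.09,0],[0.084,0.168,-0.11,0],[0.084,0.168,-0.11,0],[0.084,0.168,-0.11,0]]]' 0.0876
python3 - <<'E'
from h import *
g=look('side',['vase'],f='v1.png'); look('top',['vase'])
E
```

```text
time_s: 4.05
ee_pos: [0.6071, -0.0355, 0.2777]
tool_rot: [0.001, -0.0, 1.0, -0.0]
wrist_force: [0.1, 0.1, 0.5]
grip_width: 1.004
grasp_force: 0.0
vase 0.86 [269. 170.] n 1191 mean [ 0.597 -0.021  0.23 ] ztop 0.318 rect [ 0.582 -0.005  0.019  0.122] 22.2
vase 0.51 [287. 194.] n 294 mean [ 0.582 -0.032  0.245] ztop 0.36 rect [ 0.575 -0.026  0.036  0.001] 90.0
```

View pics/v1.png

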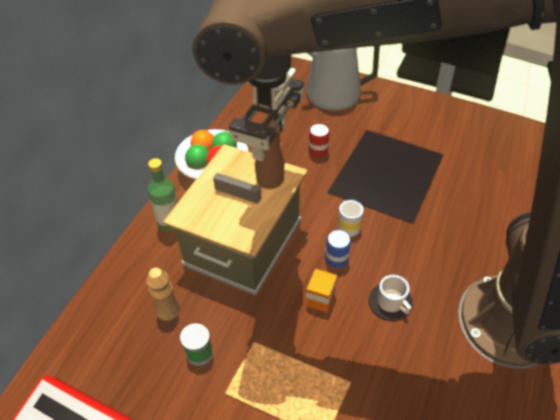

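The gripper straddles the vase neck at about pixel (265,145); everything else looks unchanged. Closing on it and lifting.

```bash
python3 -m pendant '[[[0,0,0,0],[0,0,0,0],[0,0,0,0],[0,0,0,0],[0,0,0,0],[0,0,0.01,0],[0,0,0.03,0],[0,0,0.06,0],[0,0,0.09,0],[0,0,0.1,0]]]' 0.03 25
```

```text
time_s: 5.5
ee_pos: [0.607, -0.0354, 0.3787]
tool_rot: [0.001, -0.0, 1.0, 0.0]
wrist_force: [0.0, 0.1, -3.5]
grip_width: 0.539
grasp_force: 25.0
```

```bash
python3 -m pendant '[[[-0.015,0.025,0,0],[-0.035,0.065,0,0],[-0.06,0.11,0,0],[-0.085,0.155,0,0],[-0.11,0.2,0,0],[-0.135,0.245,0,0],[-0.16,0.29,0,0],[-0.185,0.33,0,0],[-0.2,0.36,0,0],[-0.207,0.373,0,0]]]' && python3 -m pendant '[[[0,0,-0.03,0],[0,0,-0.07,0],[0,0,-0.11,0],[0,0,-0.15,0],[0,0,-0.19,0],[0,0,-0.22,0],[0,0,-0.24,0],[0,0,-0.25,0],[0,0,-0.255,0],[0,0,-0.258,0]]]'
```

```text
time_s: 6.75
ee_pos: [0.3983, 0.3388, 0.3756]
tool_rot: [-0.001, -0.001, 1.0, -0.001]
wrist_force: [1.1, -0.2, -2.7]
grip_width: 0.543
grasp_force: 25.0
time_s: 8.0
ee_pos: [0.3998, 0.3378, 0.1189]
tool_rot: [0.0, -0.0, 1.0, 0.0]
wrist_force: [0.6, -0.8, -2.0]
grip_width: 0.542
grasp_force: 25.0
```

```bash
python3 -m pendant '[[[0,0,-0.001,0],[0,0,-0.002,0],[0,0,-0.002,0],[0,0,-0.002,0]]]' && python3 -m pendant '[[[0,0,0,0],[0,0,0,0],[0,0,0,0],[0,0,0,0],[0,0,0.02,0],[0,0,0.06,0],[0,0,0.11,0],[0,0,0.16,0],[0,0,0.21,0],[0,0,0.25,0]]]' 0.0876
python3 - <<'E'
from h import *
look('side',['vase']); g=look('top',['vase','can_red','can_blue','tin','tub','carton','candle'])
P=cloud(g)
for lo,hi in [(.16,.18),(.2,.215)]:
    m=(P[:,2]>lo)&(P[:,2]<hi)&(abs(P[:,0]-.65)<.17)&(abs(P[:,1]-.04)<.2)
    (c,s,a)=cv2.minAreaRect(P[m][:,:2].astype(np.float32)); print(m.sum(),np.round(c,4),np.round(s,3),a)
E
```

```text
time_s: 8.5
ee_pos: [0.3996, 0.3377, 0.1167]
tool_rot: [0.0, -0.0, 1.0, 0.0]
wrist_force: [-0.1, 0.9, -2.5]
grip_width: 0.536
grasp_force: 25.0
time_s: 9.75
ee_pos: [0.3996, 0.3376, 0.369]
tool_rot: [0.001, -0.0, 1.0, 0.001]
wrist_force: [-0.7, 0.9, -0.2]
grip_width: 1.0
grasp_force: 0.0
vase 0.67 [289. 379.] n 1642 mean [0.395 0.349 0.102] ztop 0.159 rect [0.4   0.338 0.046 0.048] 33.8
vase 0.63 [127. 288.] n 703 mean [0.401 0.318 0.1  ] ztop 0.16 rect [0.4   0.323 0.019 0.042] 85.5
can_red 0.66 [411. 197.] n 598 mean [ 0.6   -0.334  0.065] ztop 0.084 rect [ 0.601 -0.34   0.05   0.049] 33.9
can_blue 0.67 [273. 274.] n 417 mean [ 0.424 -0.004  0.08 ] ztop 0.085 rect [ 0.423 -0.004  0.049  0.051] 44.5
tin 0.74 [124. 197.] n 642 mean [0.602 0.334 0.063] ztop 0.079 rect [0.604 0.34  0.056 0.054] 25.5
tub 0.57 [321. 267.] n 510 mean [ 0.431 -0.109  0.069] ztop 0.075 rect [ 0.43  -0.111  0.055  0.054] 89.3
carton 0.66 [224. 276.] n 562 mean [0.419 0.11  0.068] ztop 0.074 rect [0.419 0.112 0.049 0.054] 3.5
12454 [0.6536 0.0348] [0.27  0.221] 89.14217376708984
518 [0.6522 0.0346] [0.018 0.108] 89.88472747802734
```

```bash
python3 -m pendant '[[[0.04,-0.047,0,0],[0.08,-0.095,0,0],[0.12,-0.143,0,0],[0.16,-0.19,0,0],[0.2,-0.24,0,0],[0.235,-0.28,0,0],[0.254,-0.303,0,0],[0.254,-0.303,-0.04,0],[0.254,-0.303,-0.08,0],[0.254,-0.303,-0.11,-0.5]]]' && python3 -m pendant '[[[0,0,-0.03,0],[0,0,-0.05,0],[0,0,-0.07,0],[0,0,-0.08,0],[0,0,-0.08,0],[0,0,-0.08,0]]]' && python3 -m pendant '[[[0,0,0,0],[0,0,0,0],[0,0,0,0],[0,0,0,0],[0,0,0,0],[0,0,0,0],[0,0,0.005,0],[0,0,0.015,0],[0,0,0.03,0],[0,0,0.04,0]]]' 0.005 45
```

```text
time_s: 11.5
ee_pos: [0.6528, 0.0342, 0.2539]
tool_rot: [-0.001, 0.004, 1.0, -0.0]
wrist_force: [0.8, 0.9, 0.1]
grip_width: 1.002
grasp_force: 0.0
time_s: 12.25
ee_pos: [0.654, 0.0347, 0.1773]
tool_rot: [0.001, 0.004, 1.0, 0.0]
wrist_force: [0.6, 0.1, -0.0]
grip_width: 1.0
grasp_force: 0.0
time_s: 13.5
ee_pos: [0.6538, 0.0346, 0.2179]
tool_rot: [0.0, 0.004, 1.0, 0.0]
wrist_force: [0.2, -0.1, -4.3]
grip_width: 0.225
grasp_force: 45.0
```

```bash
python3 -m pendant '[[[0,0,0.03,0],[-0.02,-0.025,0.04,0],[-0.05,-0.07,0.04,0],[-0.085,-0.12,0.04,0],[-0.12,-0.175,0.04,0],[-0.155,-0.225,0.04,0],[-0.19,-0.275,0.04,-1],[-0.225,-0.325,0.04,-2],[-0.25,-0.36,0.04,-2.8],[-0.259,-0.373,0.04,-2.8]]]' && python3 -m pendant '[[[0,0,-0.02,0],[0,0,-0.06,0],[0,0,-0.1,0],[0,0,-0.14,0],[0,0,-0.17,0],[0,0,-0.195,0],[0,0,-0.215,0],[0,0,-0.225,0],[0,0,-0.225,0],[0,0,-0.225,0]]]'
python3 - <<'E'
from h import *
g=look('top',['lid','slate_mat','crate'],f='t2.png')
P=cloud(g)
for lo,hi,c,d in [(.145,.175,(.654,.035),.2),(.012,.045,(.395,-.338),.2)]:
    m=(P[:,2]>lo)&(P[:,2]<hi)&(abs(P[:,0]-c[0])<d*.75)&(abs(P[:,1]-c[1])<d)
    (c,s,a)=cv2.minAreaRect(P[m][:,:2].astype(np.float32)); print(m.sum(),np.round(c,4),np.round(s,3),a)
E
```

```text
time_s: 14.75
ee_pos: [0.3929, -0.34, 0.2573]
tool_rot: [0.0, 0.03, 1.0, -0.0]
wrist_force: [-1.1, -0.2, -5.0]
grip_width: 0.226
grasp_force: 45.0
time_s: 16.0
ee_pos: [0.3953, -0.3386, 0.0324]
tool_rot: [0.001, 0.028, 1.0, -0.0]
wrist_force: [0.4, -0.7, -4.2]
grip_width: 0.226
grasp_force: 45.0
lid 0.86 [436. 312.] n 1688 mean [ 0.369 -0.398  0.022] ztop 0.038 rect [ 0.406 -0.315  0.274  0.138] 84.8
slate_mat 0.8 [439. 237.] n 408 mean [ 0.399 -0.409  0.003] ztop 0.008 rect [ 0.39  -0.399  0.166  0.244] 87.4
crate 0.63 [223. 276.] n 601 mean [0.419 0.111 0.066] ztop 0.074 rect [0.419 0.114 0.057 0.05 ] 89.6
crate 0.62 [253. 166.] n 11364 mean [0.662 0.04  0.049] ztop 0.161 rect [0.65  0.038 0.247 0.197] 87.9
1772 [0.6499 0.038 ] [0.247 0.197] 87.88929748535156
1625 [ 0.3913 -0.3945] [0.156 0.221] 86.33519744873047
```

View pics/t2.png

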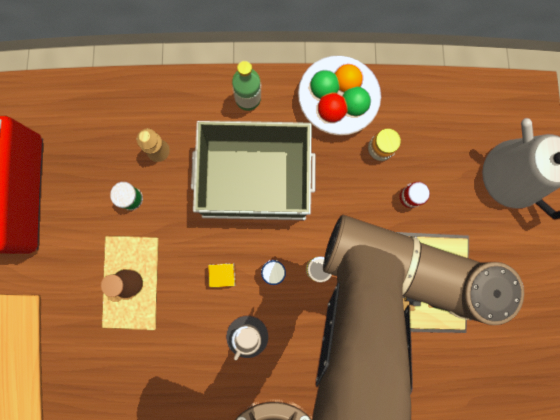

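```bash
python3 -m pendant '[[[0,0,-0.005,0],[0,0,-0.009,0],[0,0,-0.012,0],[0,0,-0.013,0],[0,0,-0.013,0]]]' && python3 -m pendant '[[[0,0,0,0],[0,0,0,0],[0,0,0,0],[0,0,0,0],[0,0,0.02,0],[0,0,0.06,0],[0,0,0.11,0],[0.05,0,0.13,0],[0.1,0,0.13,0],[0.15,0,0.13,0]]]' 0.0876
python3 - <<'E'
from h import *
g=look('top',['can_red','can_blue','tin','tub','carton'],f='t3.png')
P=cloud(g)
for lo,hi,c,d in [(.15,.17,(.654,.035),.2),(.008,.022,(.395,-.338),.18),(.045,.065,(.395,-.338),.15)]:
    m=(P[:,2]>lo)&(P[:,2]<hi)&(abs(P[:,0]-c[0])<d*.75)&(abs(P[:,1]-c[1])<d)
    Q=P[m];(c,s,a)=cv2.minAreaRect(Q[:,:2].astype(np.float32)); print(m.sum(),np.round(c,4),np.round(s,3),a,np.percentile(Q[:,2],[5,50,95]).round(4))
E
```

```text
time_s: 16.82
ee_pos: [0.3961, -0.3387, 0.0248]
tool_rot: [0.002, 0.027, 1.0, -0.001]
wrist_force: [-14.6, 22.0, 69.9]
grip_width: 0.223
grasp_force: 45.0
time_s: 18.08
ee_pos: [0.5461, -0.3385, 0.1487]
tool_rot: [0.0, 0.029, 1.0, -0.0]
wrist_force: [1.1, -0.8, 0.0]
grip_width: 0.998
grasp_force: 0.0
can_blue 0.59 [275. 270.] n 462 mean [ 0.425 -0.004  0.08 ] ztop 0.085 rect [ 0.425 -0.004  0.051  0.052] 43.9
tub 0.93 [318. 270.] n 351 mean [ 0.432 -0.1    0.071] ztop 0.075 rect [ 0.435 -0.087  0.059  0.056] 79.3
carton 0.59 [224. 273.] n 540 mean [0.42  0.111 0.069] ztop 0.074 rect [0.419 0.113 0.05  0.054] 0.6
1650 [0.6506 0.0388] [0.248 0.196] 88.36429595947266 [0.1524 0.1586 0.1628]
4000 [ 0.39   -0.4187] [0.125 0.237] 85.63865661621094 [0.0096 0.0132 0.017 ]
49 [ 0.3945 -0.3479] [0.005 0.105] 84.37583923339844 [0.0493 0.0529 0.0558]
```

View pics/t3.png

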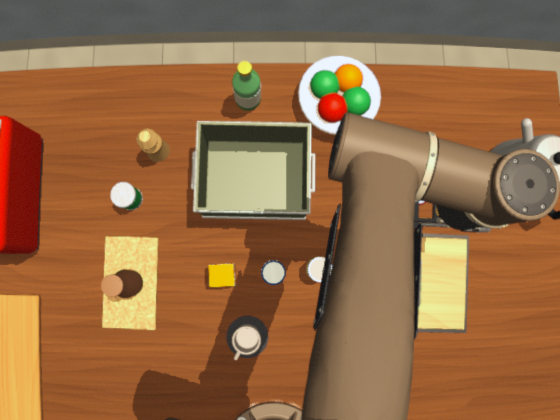

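```bash
python3 - <<'E'
from h import *
g=look('side',['can_red','tub','can_blue'])
g=look('wrist',['can_red','lid'],f='w1.png'); print(g['range_z'].shape)
E
```

```text
can_red 0.59 [320. 141.] n 574 mean [ 0.598 -0.328  0.054] ztop 0.082 rect [ 0.601 -0.337  0.052  0.054] 71.5
tub 0.83 [350. 217.] n 726 mean [ 0.427 -0.098  0.05 ] ztop 0.072 rect [ 0.433 -0.083  0.111  0.055] 81.9
can_blue 0.89 [338. 250.] n 790 mean [0.422 0.007 0.056] ztop 0.081 rect [ 0.425 -0.001  0.052  0.052] 64.8
can_red 0.79 [280. 264.] n 3144 mean [ 0.586 -0.34   0.062] ztop 0.083 rect [ 0.577 -0.332  0.052  0.105] 67.0
lid 0.65 [271.  78.] n 50827 mean [ 0.439 -0.341  0.016] ztop 0.053 rect [ 0.421 -0.34   0.02   0.062] 86.9
(420, 560)
```

View pics/w1.png

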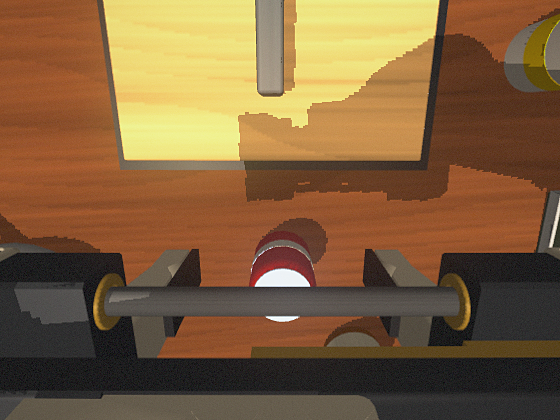

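```bash
python3 -m pendant '[[[0.03,-0.001,0,0],[0.056,-0.002,0,0],[0.056,-0.002,-0.03,0],[0.056,-0.002,-0.06,0],[0.056,-0.002,-0.09,0],[0.056,-0.002,-0.107,0],[0.056,-0.002,-0.107,0]]]' && python3 -m pendant '[[[0,0,0,0],[0,0,0,0],[0,0,0,0],[0,0,0,0],[0,0,0.03,0],[0,0,0.07,0],[0,0,0.12,0],[0,0,0.16,0],[0,0,0.19,0],[0,0,0.2,0]]]' 0.04 10
```

```text
time_s: 19.6
ee_pos: [0.5998, -0.3402, 0.0405]
tool_rot: [-0.001, 0.029, 1.0, 0.0]
wrist_force: [-0.1, -0.0, 0.2]
grip_width: 1.002
grasp_force: 0.0
time_s: 20.85
ee_pos: [0.6012, -0.3406, 0.244]
tool_rot: [0.002, 0.028, 1.0, -0.0]
wrist_force: [-0.2, 0.8, -0.5]
grip_width: 0.629
grasp_force: 10.0
```

```bash
python3 -m pendant '[[[0.01,0.04,0,0],[0.025,0.085,0,0],[0.04,0.13,0,0],[0.055,0.18,0,1.3],[0.07,0.23,0,1.3],[0.08,0.28,0,1.3],[0.092,0.31,0,1.3],[0.092,0.321,0,1.3],[0.092,0.321,-0.04,1.3],[0.092,0.321,-0.08,1.3]]]' && python3 -m pendant '[[[0,0,-0.03,0],[0,0,-0.05,0],[0,0,-0.054,0],[0,0,-0.054,0]]]' && python3 -m pendant '[[[0,0,0,0],[0,0,0,0],[0,0,0,0],[0,0,0,0],[0,0,0.04,0],[0,0,0.09,0],[0,0,0.14,0]]]' 0.064
```

```text
time_s: 22.1
ee_pos: [0.692, -0.0196, 0.1603]
tool_rot: [-0.0, 0.017, 1.0, 0.0]
wrist_force: [0.6, 0.2, 0.5]
grip_width: 0.639
grasp_force: 10.0
time_s: 22.6
ee_pos: [0.6925, -0.0199, 0.1077]
tool_rot: [-0.0, 0.017, 1.0, -0.0]
wrist_force: [0.5, 0.2, 0.2]
grip_width: 0.637
grasp_force: 10.0
time_s: 23.48
ee_pos: [0.6923, -0.0194, 0.249]
tool_rot: [-0.0, 0.017, 1.0, -0.0]
wrist_force: [1.0, 0.2, 0.1]
grip_width: 0.727
grasp_force: 0.0
```

```bash
python3 - <<'E'
from h import *
g=look('top',['can_red','can_blue','tin','tub','carton'],k=1); g=look('wrist',['can_red'],f='w2.png')
E
```

```text
can_red 0.83 [277. 156.] n 563 mean [ 0.69  -0.019  0.076] ztop 0.09 rect [ 0.694 -0.019  0.053  0.05 ] 89.3
can_blue 0.79 [273. 272.] n 490 mean [ 0.425 -0.004  0.079] ztop 0.085 rect [ 0.425 -0.004  0.054  0.053] 55.8
tin 0.25 [277. 155.] n 543 mean [ 0.69  -0.019  0.078] ztop 0.09 rect [ 0.694 -0.019  0.053  0.05 ] 89.4
tub 0.94 [319. 266.] n 501 mean [ 0.432 -0.108  0.068] ztop 0.075 rect [ 0.432 -0.111  0.055  0.052] 88.7
carton 0.86 [230. 272.] n 285 mean [0.422 0.095 0.073] ztop 0.074 rect [0.42  0.084 0.058 0.047] 89.7
can_red 0.84 [284. 196.] n 2500 mean [ 0.692 -0.019  0.08 ] ztop 0.088 rect [ 0.697 -0.019  0.055  0.055] 37.3
```

```bash
python3 -m pendant '[[[-0.05,-0.018,0,0],[-0.1,-0.036,0,0],[-0.15,-0.054,0,0],[-0.2,-0.072,0,0],[-0.25,-0.088,-0.03,0],[-0.261,-0.092,-0.06,0],[-0.261,-0.092,-0.09,0],[-0.261,-0.092,-0.11,0]]]' 0.077
python3 - <<'E'
from h import *
look('wrist',['tub','can_blue','carton'],k=1); look('side',['can_blue','tub','carton','tin'],k=1)
E
```

```text
time_s: 24.88
ee_pos: [0.4303, -0.1116, 0.1359]
tool_rot: [-0.001, 0.017, 1.0, -0.0]
wrist_force: [0.2, 0.2, 0.4]
grip_width: 0.879
grasp_force: 0.0
tub 0.75 [284. 220.] n 5221 mean [ 0.427 -0.11   0.065] ztop 0.072 rect [ 0.431 -0.11   0.056  0.055] 64.5
can_blue 0.8 [422. 205.] n 6426 mean [ 0.42  -0.012  0.069] ztop 0.083 rect [ 0.425 -0.006  0.053  0.052] 15.9
carton 0.66 [528. 193.] n 4625 mean [0.419 0.087 0.041] ztop 0.071 rect [0.422 0.089 0.051 0.01 ] 2.8
can_blue 0.63 [337. 249.] n 745 mean [0.421 0.01  0.057] ztop 0.082 rect [0.423 0.001 0.052 0.051] 58.9
tub 0.58 [347. 216.] n 663 mean [ 0.427 -0.096  0.05 ] ztop 0.072 rect [ 0.423 -0.1    0.056  0.068] 40.2
carton 0.91 [323. 289.] n 1050 mean [0.417 0.122 0.049] ztop 0.072 rect [0.42  0.113 0.051 0.059] 2.7
tin 0.81 [196. 348.] n 1008 mean [0.597 0.348 0.057] ztop 0.076 rect [0.605 0.341 0.057 0.058] 51.4
```

```bash
python3 -m pendant '[[[0,0,-0.04,0],[0,0,-0.08,0],[0,0,-0.1,0],[0,0,-0.102,0],[0,0,-0.102,0]]]' && python3 -m pendant '[[[0,0,0,0],[0,0,0,0],[0,0,0,0],[0,0,0,0],[0,0,0.03,0],[0,0,0.07,0],[0,0,0.12,0],[0,0,0.16,0],[0,0,0.2,0],[0,0,0.214,0]]]' 0.04 10 && python3 -m pendant '[[[0.03,0.02,0,0],[0.07,0.04,0,0],[0.11,0.06,0,0],[0.15,0.085,0,0],[0.171,0.096,0,0],[0.171,0.096,-0.04,0],[0.171,0.096,-0.08,0],[0.171,0.096,-0.12,0],[0.171,0.096,-0.142,0],[0.171,0.096,-0.142,0]]]' && python3 -m pendant '[[[0,0,0,0],[0,0,0,0],[0,0,0,0],[0,0,0,0],[0,0,0.04,0],[0,0,0.09,0],[0,0,0.14,0]]]' 0.064
```

```text
time_s: 25.95
ee_pos: [0.4322, -0.1113, 0.0363]
tool_rot: [0.0, 0.017, 1.0, 0.0]
wrist_force: [0.9, 0.4, -1.0]
grip_width: 0.881
grasp_force: 0.0
time_s: 27.2
ee_pos: [0.4324, -0.1114, 0.252]
tool_rot: [0.002, 0.017, 1.0, 0.0]
wrist_force: [1.0, -0.1, -1.2]
grip_width: 0.634
grasp_force: 10.0
time_s: 28.45
ee_pos: [0.6007, -0.0158, 0.1049]
tool_rot: [-0.003, 0.017, 1.0, -0.001]
wrist_force: [0.6, 1.1, 1.3]
grip_width: 0.635
grasp_force: 10.0
time_s: 29.32
ee_pos: [0.6023, -0.0155, 0.2493]
tool_rot: [0.0, 0.017, 1.0, -0.0]
wrist_force: [0.7, 0.0, -0.3]
grip_width: 0.729
grasp_force: 0.0
```

```bash
python3 - <<'E'
from h import *
g=look('top',['can_red','can_blue','tin','tub','carton'],k=1); g=look('wrist',['tub'],f='w3.png')
E
```

```text
can_blue 0.61 [273. 271.] n 499 mean [ 0.426 -0.004  0.077] ztop 0.085 rect [ 0.425 -0.004  0.054  0.053] 78.1
tub 0.86 [279. 198.] n 310 mean [ 0.589 -0.015  0.07 ] ztop 0.079 rect [ 0.59  -0.016  0.052  0.029] 89.4
carton 0.89 [222. 275.] n 556 mean [0.419 0.112 0.068] ztop 0.074 rect [0.418 0.113 0.049 0.056] 2.8
tub 0.94 [282. 191.] n 2513 mean [ 0.602 -0.015  0.072] ztop 0.078 rect [ 0.595 -0.015  0.055  0.073] 88.2
```

```bash
python3 -m pendant '[[[-0.04,0.003,0,0],[-0.09,0.006,0,0],[-0.14,0.009,0,0],[-0.178,0.012,0,0],[-0.178,0.012,-0.05,0],[-0.178,0.012,-0.1,0],[-0.178,0.012,-0.15,0],[-0.178,0.012,-0.19,0],[-0.178,0.012,-0.208,0],[-0.178,0.012,-0.208,0]]]' 0.077 && python3 -m pendant '[[[0,0,0,0],[0,0,0,0],[0,0,0,0],[0,0,0,0],[0,0,0.03,0],[0,0,0.07,0],[0,0,0.12,0],[0,0,0.16,0],[0,0,0.2,0],[0,0,0.208,0]]]' 0.04 10 && python3 -m pendant '[[[0.03,0.01,0,0],[0.07,0.025,0,0],[0.12,0.042,0,0],[0.17,0.059,0,0],[0.22,0.076,0,0],[0.26,0.09,0,0],[0.272,0.094,0,0],[0.272,0.094,-0.04,0],[0.272,0.094,-0.08,0],[0.272,0.094,-0.12,0]]]' && python3 -m pendant '[[[0,0,-0.02,0],[0,0,-0.022,0],[0,0,-0.022,0]]]' && python3 -m pendant '[[[0,0,0,0],[0,0,0,0],[0,0,0,0],[0,0,0,0],[0,0,0.04,0],[0,0,0.09,0],[0,0,0.14,0]]]' 0.064
```

```text
time_s: 30.98
ee_pos: [0.423, -0.0041, 0.0379]
tool_rot: [-0.002, 0.017, 1.0, -0.001]
wrist_force: [0.5, -0.7, 0.6]
grip_width: 0.877
grasp_force: 0.0
time_s: 32.22
ee_pos: [0.4256, -0.003, 0.2504]
tool_rot: [0.002, 0.017, 1.0, 0.001]
wrist_force: [0.4, 0.3, -0.4]
grip_width: 0.64
grasp_force: 10.0
time_s: 33.48
ee_pos: [0.6956, 0.0904, 0.126]
tool_rot: [-0.0, 0.017, 1.0, 0.0]
wrist_force: [0.3, 0.5, -0.7]
grip_width: 0.64
grasp_force: 10.0
time_s: 33.85
ee_pos: [0.6967, 0.0906, 0.1064]
tool_rot: [0.0, 0.017, 1.0, 0.0]
wrist_force: [0.7, -0.2, 0.8]
grip_width: 0.637
grasp_force: 10.0
time_s: 34.72
ee_pos: [0.6963, 0.0905, 0.247]
tool_rot: [-0.0, 0.017, 1.0, -0.0]
wrist_force: [0.5, 0.3, 1.1]
grip_width: 0.73
grasp_force: 0.0
```

```bash
python3 - <<'E'
from h import *
g=look('top',['can_red','can_blue','tin','tub','carton'],k=1); g=look('side',['tin','carton'],k=1); g=look('wrist',['can_blue'],f='w4.png')
E
```

```text
can_red 0.76 [279. 155.] n 621 mean [ 0.691 -0.02   0.072] ztop 0.09 rect [ 0.688 -0.019  0.068  0.053] 2.6
can_blue 0.9 [234. 155.] n 568 mean [0.69  0.088 0.073] ztop 0.09 rect [0.695 0.091 0.049 0.053] 0.6
tin 0.73 [135. 193.] n 257 mean [0.602 0.309 0.079] ztop 0.643 rect [0.524 0.167 0.023 0.001] 24.3
tub 0.96 [280. 194.] n 546 mean [ 0.6   -0.015  0.07 ] ztop 0.079 rect [ 0.603 -0.016  0.053  0.053] 89.6
carton 0.59 [222. 274.] n 545 mean [0.421 0.11  0.068] ztop 0.074 rect [0.419 0.114 0.05  0.057] 0.6
tin 0.74 [197. 344.] n 1017 mean [0.597 0.347 0.057] ztop 0.077 rect [0.604 0.34  0.057 0.058] 21.3
carton 0.85 [324. 292.] n 1051 mean [0.417 0.124 0.049] ztop 0.072 rect [0.42  0.113 0.051 0.059] 2.9
can_blue 0.82 [283. 189.] n 2564 mean [0.694 0.092 0.079] ztop 0.088 rect [0.698 0.091 0.055 0.054] 87.4
```

```bash
python3 -m pendant '[[[-0.05,0.004,0,0],[-0.1,0.008,0,0],[-0.15,0.012,0,0],[-0.2,0.016,0,0],[-0.25,0.02,0,2],[-0.278,0.022,0,4],[-0.278,0.022,-0.05,4],[-0.278,0.022,-0.1,4],[-0.278,0.022,-0.15,4],[-0.278,0.022,-0.19,4]]]' 0.077 && python3 -m pendant '[[[0,0,-0.02,0],[0,0,-0.022,0],[0,0,-0.022,0]]]' && python3 -m pendant '[[[0,0,0,0],[0,0,0,0],[0,0,0,0],[0,0,0,0],[0,0,0.03,0],[0,0,0.07,0],[0,0,0.12,0],[0,0,0.16,0],[0,0,0.2,0],[0,0,0.214,0]]]' 0.04 10 && python3 -m pendant '[[[0.03,-0.003,0,-2],[0.07,-0.007,0,-4],[0.12,-0.012,0,-4],[0.16,-0.016,0,-4],[0.188,-0.018,0,-4],[0.188,-0.018,-0.04,-4],[0.188,-0.018,-0.08,-4],[0.188,-0.018,-0.12,-4],[0.188,-0.018,-0.142,-4],[0.188,-0.018,-0.142,-4]]]' && python3 -m pendant '[[[0,0,0,0],[0,0,0,0],[0,0,0,0],[0,0,0,0],[0,0,0.04,0],[0,0,0.09,0],[0,0,0.14,0]]]' 0.064
```

```text
time_s: 36.52
ee_pos: [0.4181, 0.1123, 0.0539]
tool_rot: [-0.0, -0.018, 1.0, -0.0]
wrist_force: [0.4, -0.1, 0.3]
grip_width: 0.88
grasp_force: 0.0
time_s: 36.9
ee_pos: [0.4189, 0.1129, 0.0341]
tool_rot: [0.0, -0.018, 1.0, 0.0]
wrist_force: [0.7, -0.1, 0.5]
grip_width: 0.877
grasp_force: 0.0
time_s: 38.15
ee_pos: [0.4192, 0.1131, 0.2501]
tool_rot: [0.002, -0.018, 1.0, 0.001]
wrist_force: [1.2, 1.0, -0.9]
grip_width: 0.639
grasp_force: 10.0
time_s: 39.4
ee_pos: [0.6048, 0.0939, 0.1028]
tool_rot: [-0.002, 0.017, 1.0, -0.001]
wrist_force: [0.0, -0.8, 0.7]
grip_width: 0.644
grasp_force: 10.0
time_s: 40.28
ee_pos: [0.6063, 0.0945, 0.2473]
tool_rot: [0.0, 0.017, 1.0, -0.0]
wrist_force: [0.7, 0.7, 0.4]
grip_width: 0.729
grasp_force: 0.0
```

```bash
python3 - <<'E'
from h import *
g=look('top',['can_red','can_blue','tin','tub','carton'],k=1,f='t4.png'); g=look('side',['tin'],k=1)
E
```

```text
can_red 0.65 [277. 157.] n 397 mean [ 0.69  -0.023  0.08 ] ztop 0.091 rect [ 0.694 -0.021  0.044  0.049] 88.6
can_blue 0.69 [281. 196.] n 470 mean [ 0.599 -0.019  0.071] ztop 0.08 rect [ 0.6   -0.02   0.046  0.056] 68.6
tin 0.62 [135. 207.] n 22 mean [0.582 0.324 0.019] ztop 0.033 rect [0.583 0.322 0.001 0.014] 37.6
tub 0.79 [280. 193.] n 442 mean [ 0.598 -0.019  0.071] ztop 0.079 rect [ 0.6   -0.02   0.045  0.055] 66.0
carton 0.65 [227. 197.] n 301 mean [0.593 0.094 0.069] ztop 0.079 rect [0.592 0.087 0.069 0.033] 72.5
tin 0.85 [195. 346.] n 1011 mean [0.597 0.347 0.057] ztop 0.077 rect [0.603 0.341 0.057 0.057] 0.1
```

```bash
python3 -m pendant '[[[0,0.05,0,0],[-0.001,0.1,0,0],[-0.002,0.15,0,0],[-0.003,0.2,0,0],[-0.003,0.246,0,0],[-0.003,0.246,-0.05,0],[-0.003,0.246,-0.1,0],[-0.003,0.246,-0.1,0]]]' 0.0876
python3 - <<'E'
from h import *
look('wrist',['tin'],k=1); print(arm.observe()['ee_pos'])
E
```

```text
time_s: 41.68
ee_pos: [0.6009, 0.3387, 0.1401]
tool_rot: [-0.004, 0.017, 1.0, -0.003]
wrist_force: [-0.4, 0.3, 1.4]
grip_width: 1.002
grasp_force: 0.0
tin 0.88 [285. 223.] n 5449 mean [0.601 0.341 0.069] ztop 0.077 rect [0.606 0.341 0.056 0.057] 82.1
[0.60416202 0.34058559 0.14623011]
```

```bash
python3 -m pendant '[[[0,0,-0.04,0],[0,0,-0.08,0],[0,0,-0.1,0],[0,0,-0.108,0],[0,0,-0.108,0]]]' && python3 -m pendant '[[[0,0,0,0],[0,0,0,0],[0,0,0,0],[0,0,0,0],[0,0,0.03,0],[0,0,0.07,0],[0,0,0.12,0],[0,0,0.16,0],[0,0,0.2,0],[0,0,0.21,0]]]' 0.04 10 && python3 -m pendant '[[[0.005,-0.03,0,0],[0.012,-0.08,0,0],[0.02,-0.13,0,0],[0.028,-0.18,0,0],[0.036,-0.23,0,0],[0.045,-0.28,0,0],[0.049,-0.306,0,0],[0.049,-0.306,0,0],[0.049,-0.306,-0.04,0],[0.049,-0.306,-0.08,0]]]'
python3 - <<'E'
from h import *
look('wrist',['tin'],k=1,f='w5.png'); print(arm.observe()['ee_pos'])
E
```

```text
time_s: 42.4
ee_pos: [0.6045, 0.3412, 0.0392]
tool_rot: [0.001, 0.017, 1.0, 0.001]
wrist_force: [0.2, -0.3, 0.6]
grip_width: 1.003
grasp_force: 0.0
time_s: 43.65
ee_pos: [0.6045, 0.3412, 0.2511]
tool_rot: [0.002, 0.017, 1.0, 0.002]
wrist_force: [0.1, -0.6, -0.9]
grip_width: 0.64
grasp_force: 10.0
time_s: 44.9
ee_pos: [0.6523, 0.0354, 0.1664]
tool_rot: [0.0, 0.017, 1.0, 0.0]
wrist_force: [-0.3, 0.6, -1.2]
grip_width: 0.637
grasp_force: 10.0
tin 0.68 [283. 267.] n 11286 mean [0.643 0.036 0.193] ztop 0.205 rect [0.651 0.036 0.054 0.05 ] 85.2
[0.64914759 0.03488244 0.16220751]
```

View pics/w5.png

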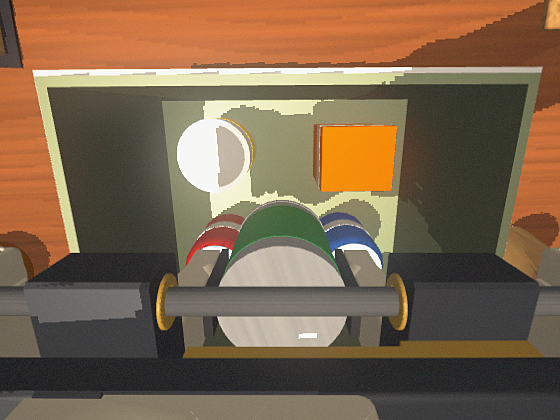

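The wrist view shows the tub (214,155), carton (358,158), red (215,245) and blue (350,240) standing in the crate and the tin centred between them. Lowering it.

```bash
python3 -m pendant '[[[0,0,-0.02,0],[0,0,-0.04,0],[0,0,-0.055,0],[0,0,-0.064,0],[0,0,-0.064,0]]]' && python3 -m pendant '[[[0,0,0,0],[0,0,0,0],[0,0,0,0],[0,0,0,0],[0,0,0.05,0],[0,0,0.1,0],[0,0,0.15,0]]]' 0.064 && python3 -m pendant '[[[-0.02,-0.04,0,0],[-0.04,-0.08,0,0],[-0.06,-0.12,0,0],[-0.085,-0.16,0,0],[-0.11,-0.2,0,0],[-0.13,-0.24,0,0],[-0.15,-0.28,0,0],[-0.175,-0.32,0,0],[-0.2,-0.34,0,0]]]' 0.0876
python3 - <<'E'
from h import *
g=look('top',['can_red','can_blue','tin','tub','carton','crate'],f='t5.png')
P=cloud(g); m=(P[:,2]>.15)&(P[:,2]<.17)&(abs(P[:,0]-.65)<.16)&(abs(P[:,1]-.038)<.2)
Q=P[m]; print(cv2.minAreaRect(Q[:,:2].astype(np.float32)),m.sum())
# rim fit: edges
from scipy.optimize import minimize
def cost(p):
    c,s=np.cos(p[2]),np.sin(p[2]); d=Q[:,:2]-p[:2]; x=abs(d[:,0]*c+d[:,1]*s); y=abs(-d[:,0]*s+d[:,1]*c)
    r=np.maximum(x-.0925,y-.1175); return np.minimum(abs(r),.01).sum()
print(min((minimize(cost,[.65,.037,a],method='Nelder-Mead',options=dict(xatol=1e-5,fatol=1e-6)) for a in (-.05,-.03,-.01,.01)),key=lambda o:o.fun))
g=look('wrist',['lid'],f='w6.png');P=cloud(g);m=(P[:,2]>.04)&(P[:,2]<.065)&(abs(P[:,0]-.395)<.08)&(abs(P[:,1]+.338)<.04)
print(cv2.minAreaRect(P[m][:,:2].astype(np.float32)))
m=(P[:,2]>.009)&(P[:,2]<.02)&(abs(P[:,0]-.395)<.15)&(abs(P[:,1]+.338)<.18); Q=P[m];print(cv2.minAreaRect(Q[:,:2].astype(np.float32)),np.linalg.lstsq(np.c_[Q[:,:2],np.ones(len(Q))],Q[:,2],rcond=None)[0])
E
```

```text
time_s: 45.62
ee_pos: [0.6524, 0.0347, 0.1034]
tool_rot: [-0.0, 0.017, 1.0, -0.0]
wrist_force: [0.4, -0.3, -1.2]
grip_width: 0.636
grasp_force: 10.0
time_s: 46.5
ee_pos: [0.6524, 0.0345, 0.2553]
tool_rot: [0.0, 0.017, 1.0, -0.0]
wrist_force: [1.2, -0.3, 0.6]
grip_width: 0.727
grasp_force: 0.0
time_s: 47.62
ee_pos: [0.4515, -0.3069, 0.2535]
tool_rot: [-0.0, 0.018, 1.0, -0.0]
wrist_force: [1.1, -0.5, -1.1]
grip_width: 0.997
grasp_force: 0.0
can_red 0.81 [277. 157.] n 540 mean [ 0.69  -0.018  0.077] ztop 0.089 rect [ 0.695 -0.019  0.052  0.052] 8.3
can_blue 0.87 [231. 155.] n 475 mean [0.691 0.09  0.08 ] ztop 0.09 rect [0.695 0.091 0.048 0.05 ] 13.8
tin 0.85 [256. 173.] n 528 mean [0.65  0.034 0.076] ztop 0.084 rect [0.653 0.034 0.054 0.053] 0.2
tub 0.71 [153. 147.] n 767 mean [0.715 0.269 0.086] ztop 0.147 rect [0.721 0.274 0.034 0.034] 89.1
tub 0.69 [280. 193.] n 526 mean [ 0.6   -0.016  0.072] ztop 0.079 rect [ 0.602 -0.016  0.053  0.054] 89.6
carton 0.76 [230. 192.] n 648 mean [0.606 0.094 0.068] ztop 0.079 rect [0.609 0.095 0.056 0.05 ] 87.3
carton 0.47 [256. 171.] n 602 mean [0.65
[... 457 characters left out ...]
        nit: 79
          nfev: 143
 final_simplex: (array([[ 6.490e-01,  3.766e-02, -2.950e-02],
                       [ 6.490e-01,  3.766e-02, -2.951e-02],
                       [ 6.490e-01,  3.766e-02, -2.950e-02],
                       [ 6.490e-01,  3.766e-02, -2.949e-02]]), array([ 3.753e+00,  3.753e+00,  3.753e+00,  3.753e+00]))
lid 0.94 [252. 122.] n 42529 mean [ 0.388 -0.339  0.016] ztop 0.053 rect [ 0.397 -0.339  0.02   0.11 ] 86.7
((0.39669176936149597, -0.3387773931026459), (0.020163629204034805, 0.10984858870506287), 86.68099212646484)
((0.3965227007865906, -0.3388710916042328), (0.2706376314163208, 0.22123296558856964), 86.63294982910156) [ 0.00106312 -0.00088887  0.01307747]
```

View pics/t5.png

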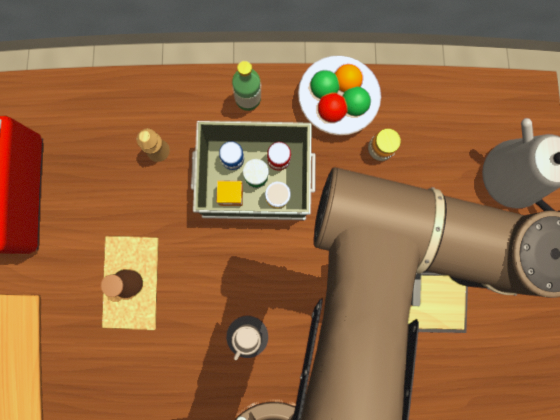

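View pics/w6.png

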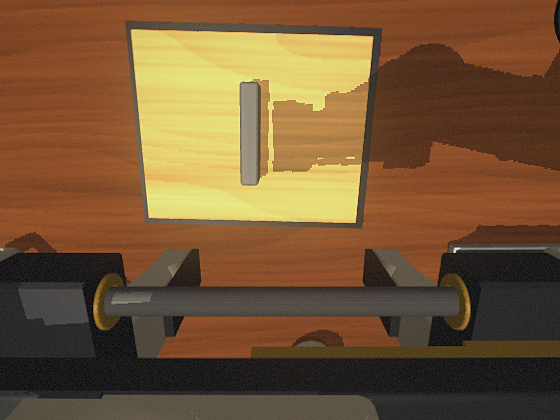

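```bash
python3 -m pendant '[[[-0.03,-0.017,0,0],[-0.057,-0.034,0,-1.35],[-0.057,-0.034,-0.05,-1.35],[-0.057,-0.034,-0.1,-1.35],[-0.057,-0.034,-0.15,-1.35],[-0.057,-0.034,-0.19,-1.35],[-0.057,-0.034,-0.22,-1.35],[-0.057,-0.034,-0.23,-1.35],[-0.057,-0.034,-0.23,-1.35],[-0.057,-0.034,-0.23,-1.35]]]' && python3 -m pendant '[[[0,0,0,0],[0,0,0,0],[0,0,0,0],[0,0,0,0],[0,0,0,0],[0,0,0,0],[0,0,0.005,0],[0,0,0.02,0],[0,0,0.05,0],[0,0,0.08,0]]]' 0.005 45 && python3 -m pendant '[[[0,0,0.04,0],[0,0,0.08,0],[0,0,0.12,0],[0,0,0.15,0],[0,0,0.15,0]]]'
```

```text
time_s: 49.32
ee_pos: [0.3966, -0.3397, 0.0248]
tool_rot: [0.001, 0.029, 1.0, -0.0]
wrist_force: [0.0, -0.3, 0.5]
grip_width: 1.002
grasp_force: 0.0
time_s: 50.58
ee_pos: [0.395, -0.3391, 0.1048]
tool_rot: [-0.0, 0.029, 1.0, 0.0]
wrist_force: [0.6, -0.5, -4.4]
grip_width: 0.225
grasp_force: 45.0
time_s: 51.2
ee_pos: [0.3962, -0.3397, 0.2563]
tool_rot: [0.002, 0.029, 1.0, -0.001]
wrist_force: [0.5, 0.8, -5.2]
grip_width: 0.228
grasp_force: 45.0
```

```bash
python3 -m pendant '[[[0.015,0.02,0,0],[0.045,0.065,0,0],[0.08,0.115,0,0],[0.115,0.17,0,0],[0.15,0.22,0,0.5],[0.185,0.27,0,1],[0.215,0.32,0,1.65],[0.24,0.355,0,1.65],[0.2535,0.377,0,1.65],[0.2535,0.377,0,1.65]]]' && python3 -m pendant '[[[0,0,-0.02,0],[0,0,-0.04,0],[0,0,-0.055,0],[0,0,-0.06,0],[0,0,-0.06,0],[0,0,-0.06,0]]]'
python3 - <<'E'
from h import *
for c in ['top','side']:
    g=look(c,['lid'],f=c+'6.png',k=1)
    P=cloud(g); m=(P[:,2]>.17)&(P[:,2]<.195)&(abs(P[:,0]-.65)<.16)&(abs(P[:,1]-.038)<.19); Q=P[m]
    print(cv2.minAreaRect(Q[:,:2].astype(np.float32)),np.median(Q[:,2]),m.sum())
print(arm.observe()['ee_pos'],arm.observe()['tool_rot'])
E
```

```text
time_s: 52.45
ee_pos: [0.6488, 0.039, 0.2514]
tool_rot: [-0.002, 0.014, 1.0, -0.0]
wrist_force: [-0.4, -0.9, -5.2]
grip_width: 0.221
grasp_force: 45.0
time_s: 53.2
ee_pos: [0.6495, 0.0376, 0.1944]
tool_rot: [0.001, 0.015, 1.0, 0.0]
wrist_force: [0.3, -0.5, -4.1]
grip_width: 0.226
grasp_force: 45.0
lid 0.78 [266. 192.] n 6763 mean [0.607 0.021 0.176] ztop 0.181 rect [0.649 0.036 0.268 0.217] 88.5
((0.649166464805603, 0.0366344153881073), (0.26895672082901, 0.21927672624588013), 88.70065307617188) 0.1752146455544661 6809
lid 0.67 [246. 210.] n 7001 mean [0.626 0.07  0.175] ztop 0.201 rect [0.626 0.086 0.128 0.064] 59.4
((0.6490024328231812, 0.03877897560596466), (0.27398353815078735, 0.2223036289215088), 88.06294250488281) 0.17333626875972552 6577
[0.64921107 0.03770509 0.19406002] [3.62189101e-04 1.45402141e-02 9.99894212e-01 1.29107559e-04]
```

View pics/side6.png

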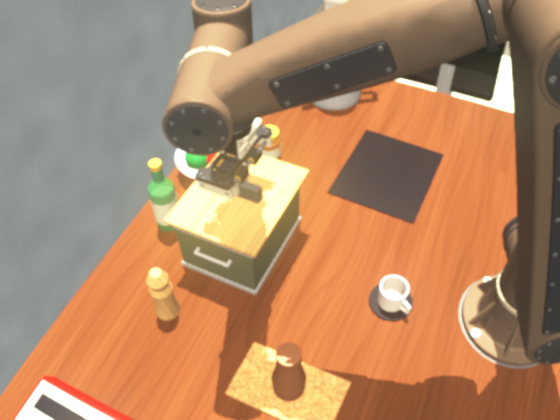

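The lid hovers level over the crate (pixel 240,210), about 4–5 mm above the rim, vase upright on the tray (288,370). Lowering gently.

```bash
python3 -m pendant '[[[0,0,-0.001,0],[0,0,-0.002,0],[0,0,-0.003,0],[0,0,-0.003,0],[0,0,-0.003,0]]]' && python3 -m pendant '[[[0,0,-0.001,0],[0,0,-0.001,0],[0,0,-0.001,0]]]'
```

```text
time_s: 54.02
ee_pos: [0.6491, 0.0376, 0.1906]
tool_rot: [0.0, 0.015, 1.0, -0.0]
wrist_force: [0.8, 1.2, -4.3]
grip_width: 0.225
grasp_force: 45.0
time_s: 54.4
ee_pos: [0.649, 0.0376, 0.1896]
tool_rot: [-0.0, 0.015, 1.0, -0.0]
wrist_force: [0.2, -0.1, -4.6]
grip_width: 0.223
grasp_force: 45.0
```

```bash
for i in 1; do :; done; python3 -m pendant '[[[0,0,-0.001,0],[0,0,-0.002,0],[0,0,-0.002,0],[0,0,-0.002,0]]]' && python3 -m pendant '[[[0,0,-0.001,0],[0,0,-0.001,0],[0,0,-0.001,0]]]' && python3 -m pendant '[[[0,0,-0.001,0],[0,0,-0.001,0],[0,0,-0.001,0]]]'
```

```text
time_s: 54.9
ee_pos: [0.6492, 0.0376, 0.1893]
tool_rot: [0.001, 0.014, 1.0, 0.0]
wrist_force: [-4.2, 0.7, 5.7]
grip_width: 0.227
grasp_force: 45.0
time_s: 55.28
ee_pos: [0.6492, 0.0376, 0.1892]
tool_rot: [0.001, 0.014, 1.0, -0.0]
wrist_force: [-6.7, 2.0, 11.2]
grip_width: 0.223
grasp_force: 45.0
time_s: 55.65
ee_pos: [0.6492, 0.0376, 0.1892]
tool_rot: [0.001, 0.014, 1.0, 0.0]
wrist_force: [-9.5, 1.2, 16.8]
grip_width: 0.225
grasp_force: 45.0
```

Resting on the rim. Releasing, rising and checking.

```bash
python3 -m pendant '[[[0,0,0.002,0],[0,0,0.002,0]]]' && python3 -m pendant '[[[0,0,0,0],[0,0,0,0],[0,0,0,0],[0,0,0,0],[0,0,0.01,0],[0,0,0.05,0],[0,0,0.1,0],[0,0,0.15,0],[0,0,0.15,0]]]' 0.0876 && python3 -m pendant '[[[-0.03,-0.04,0,0],[-0.06,-0.09,0,0],[-0.09,-0.14,0,0],[-0.11,-0.19,0,0],[-0.13,-0.24,0,0],[-0.15,-0.29,0,0],[-0.17,-0.34,0,0],[-0.18,-0.38,0,0],[-0.18,-0.4,0,0]]]'
python3 - <<'E'
from h import *
for c in ['top','side']:
    g=look(c,['lid','vase','honey_jar','pepper_mill'],f=c+'7.png',k=1)
    P=cloud(g); m=(P[:,2]>.155)&(P[:,2]<.185)&(abs(P[:,0]-.65)<.16)&(abs(P[:,1]-.038)<.19); Q=P[m]
    print(cv2.minAreaRect(Q[:,:2].astype(np.float32)),np.median(Q[:,2]),np.linalg.lstsq(np.c_[Q[:,:2],np.ones(len(Q))],Q[:,2],rcond=None)[0])
E
```

```text
time_s: 55.9
ee_pos: [0.6492, 0.0376, 0.1892]
tool_rot: [0.001, 0.014, 1.0, 0.0]
wrist_force: [-5.5, 0.9, 9.1]
grip_width: 0.223
grasp_force: 45.0
time_s: 57.02
ee_pos: [0.6508, 0.0376, 0.3437]
tool_rot: [0.005, 0.014, 1.0, 0.001]
wrist_force: [0.0, 0.8, -0.2]
grip_width: 0.998
grasp_force: 0.0
time_s: 58.15
ee_pos: [0.468, -0.3642, 0.3376]
tool_rot: [-0.0, 0.016, 1.0, 0.0]
wrist_force: [0.2, 0.6, -0.5]
grip_width: 1.0
grasp_force: 0.0
lid 0.72 [253. 171.] n 13039 mean [0.647 0.037 0.171] ztop 0.208 rect [0.648 0.037 0.02  0.107] 88.4
vase 0.82 [123. 286.] n 897 mean [0.401 0.324 0.115] ztop 0.161 rect [0.399 0.337 0.044 0.046] 14.6
honey_jar 0.63 [381. 142.] n 631 mean [ 0.712 -0.253  0.095] ztop 0.693 rect [ 0.57  -0.124  0.001  0.028] 66.4
pepper_mill 0.64 [153. 146.] n 719 mean [0.714 0.267 0.091] ztop 0.146 rect [0.722 0.275 0.031 0.036] 32.1
((0.649775505065918, 0.0372093990445137), (0.2711658179759979, 0.22084660828113556), 88.26913452148438) 0.17016438920122678 [-0.0002525  -0.00026224  0.17033755]
lid 0.57 [239. 204.] n 9078 mean [0.643 0.052 0.171] ztop 0.207 rect [0.648 0.039 0.023 0.11 ] 87.9
vase 0.69 [289. 374.] n 1588 mean [0.394 0.35  0.105] ztop 0.159 rect [0.4   0.339 0.048 0.048] 66.4
honey_jar 0.84 [267. 141.] n 664 mean [ 0.714 -0.257  0.063] ztop 0.091 rect [ 0.688 -0.193  0.049  0.224] 24.1
pepper_mill 0.56 [160. 291.] n 1127 mean [0.712 0.285 0.078] ztop 0.144 rect [0.72  0.277 0.034 0.031] 60.1
((0.6491612195968628, 0.036784082651138306), (0.2747844457626343, 0.2220982313156128), 88.1124267578125) 0.1682302085643011 [ 0.00260738 -0.00225031  0.16677815]
```

View pics/top7.png

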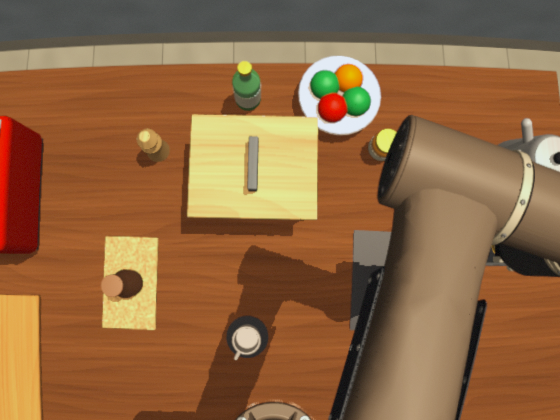

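View pics/side7.png

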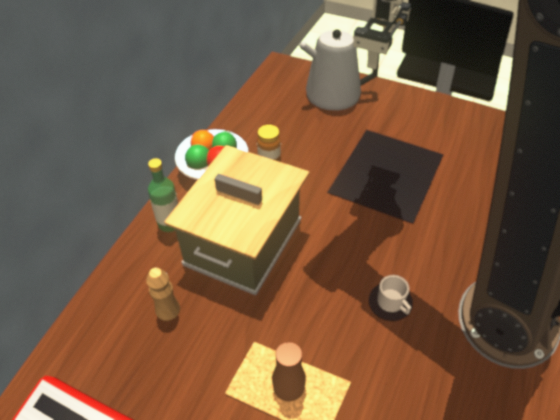

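The lid lies flat and square on the crate (pixel 253,167 in the top view). The vase is upright on the tray (289,374 in the side view), there are no empties left on the worktop, and the robot touches nothing.

```bash
python3 -c "
from workcell import arm
print(arm.finish_job())"
```

```text
the job is handed in; nothing more can be done
None
```

The job is handed in at about 58 s: the vase stands upright on the cork tray, all five empties are in the crate, and the lid lies flat and square on the rim; setting it on the mat briefly read about 70 N at the wrist, under the 120 N limit.

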